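# Tuck the garnish box cover under the lapped lid and hold it down on its seal

## Task

Close the steel garnish box: take the loose front cover by its black grip, tuck its rear edge under the front lip of the hinged rear lid without lifting that lid, and push it back until its front flange meets the front of the box. Then press the cover down flat so that the rubber seal is squashed well over half of the way it can give, and finish while still holding it pressed there, so that I can do up the side clips. Leave everything else on the counter and in the box as it is.

Things in the scene. Friction and masses are not known exactly. Their poses are not given: they have to be found in the camera images.
- box: Fixed stainless garnish box, white inside, 220 (x) x 170 (y) mm, rim 86 mm above the counter; open front half, lemon and steel cup inside below the rim. Origin: centre of its underside. x points from front wall to hinged back, z up; front faces the robot within 13 degrees. Outer faces: front wall x = -110, sides y = -85 and +85 mm
- home (a point): Point in the box, axes parallel to the box's: where the cover's origin lies when the cover is home (front flange against the front wall) and rests on the free seal. In the box's frame x = -50, y = 0, z = 82 mm; pressing then takes the cover down by what the seal gives, at most 5 mm
- cover: Loose front half of the lid: stainless plate, 4 mm thick, 0.27 to 0.39 kg, flanges turned down at front and both sides, flat tongue at the rear. Origin: below the grip, level with the flanges' lower edges (z = 0 on the counter); x points to the tongue, z up. Plate underside z = 10, top z = 14 mm. Front flange x = -63 to -60 mm, side flanges to x = +45, tongue (160 mm wide) to x = +75 mm
- cover_grip (a point): Middle of the cover's black grip, at x = 0, y = 0, z = 27 mm in the cover's frame: an upright bar with flat sides, 14 mm thick along the cover's x, 64 mm long along its y, from z = 14 (the plate; a 1.5 to 2 mm foot round it) to z = 40 mm. Pinch it across the 14 mm from above. The cover's side flanges are 178 mm apart inside: 4 mm play on each side of the box
- cover_edge (a point): Middle of the rear edge of the cover's tongue, half way through its 4 mm thickness (x = +75, z = +12 mm in the cover's frame)
- lid_lip (a point): Middle of the hinged rear lid's front edge: x = -7, y = 0, z = 102 mm in the box's frame. The lip's last 13 mm flare upwards as a lead-in; behind it the lid's underside is 100 mm above the counter, 8 mm above the free seal, so the 4 mm tongue has 4 mm to spare, more if the seal is pressed a little. It laps 32 mm over the tongue when the cover is home
- lid (a joint): Hinge of the rear lid along the back of the box: 0 = shut, grows (rad) as the lid lifts. It lies shut by its own weight only (0.45 kg); a lid lifted 0.05 rad has its lip 6 mm up
- seal (a joint): Squash of the black rubber seal round the open front half (m): 0 free, its top then 92 mm above the counter; 0.005 fully squashed. About 3 N per mm, 15 N in all. The cover's weight alone squashes it 1 to 1.4 mm; a push of 8 N more brings it to about 3.7 mm. The seal spans x = -109 to +11, y = -83 to +83 mm of the box
- spice: Spice jar with a red cap, 45 mm wide, 106 mm tall, at the back of the counter; leave it. Origin under its centre
- jigger: Steel spirit measure, 42 mm wide, 80 mm tall, at the left; leave it. Origin under its centre
- shot_a: Shot glass, 47 mm wide, 58 mm tall, at the left; leave it. Origin under its centre
- shot_b: Second shot glass, 47 mm wide, 58 mm tall, at the left; leave it. Origin under its centre
- corkscrew: Folded black waiter's corkscrew, 112 mm long, 11 mm high, at the right; leave it. Origin under its centre
- cork: Wine cork lying on the counter at the right, 43 mm long, 24 mm thick; leave it
- lemon: Lemon in the open front half of the box, 83 x 58 x 58 mm, its top about 74 mm above the counter, below the rim; leave it. Origin under its centre
- steel_cup: Small steel cup in the open front half of the box, 49 mm wide, 34 mm tall, standing on the box's floor 16 mm above the counter; leave it. Origin under its centre

How it is judged:
On the way:
1. the cover's tongue is under the lip of the rear lid, on the seal (x of cover_edge in the frame of box above 0.008 m and z of cover_edge in the frame of box between 0.084 and 0.099 m), for 0.2 s.
At the end, for the whole second after the job is handed in: The cover sits home on the box (within 6 mm lengthways of the stop, 7 mm sideways, level within 2 degrees, parallel to the box), its tongue under the shut rear lid (under 0.02 rad), the seal squashed by at least 2.4 mm, and the fingers still press or hold it, everything at rest (x of cover in the frame of box between -0.056 and -0.044 m and y of cover in the frame of box between -0.007 and 0.007 m and z of cover in the frame of box between 0.074 and 0.0815 m and angle between the x axis of cover and the x axis of box, either way round below 0.08 rad and angle between cover's own z axis and vertical below 0.035 rad and value of joint seal above 0.0024 m and value of joint lid below 0.02 rad and contact force between the fingers and cover above 2 N and linear speed of cover below 0.02 m/s); the arm keeps its last pose, push and grip.
It fails at once if the rear lid is lifted (over 0.05 rad, 6 mm at the lip) (value of joint lid above 0.05 rad).
It fails at once if a bystander (glass, jar, measure, corkscrew, cork, or what lies in the box) is moved by more than 3 cm (distance of any of spice, jigger, shot_a, shot_b, corkscrew, cork, lemon, steel_cup from where it was at the start of the episode above 0.03 m).
It also fails if it takes over 45 s, if anything falls off the work surface, if the arm or the gripper's body presses on something with over 40 N, if the wrist force passes 120 N, or if a joint passes its speed limit or range.

## Robot

A 7-joint arm with a two-finger parallel gripper is mounted at the origin on a cart in front of the work surface, level with it; the furniture and walls round the work are solid. World frame = base frame: x ahead of the robot, y to its left, z up, the work surface at z = 0. Lengths are in m, angles in rad, forces in N, time in s.
With the tool pointing down it reaches from about 0.4 to 0.85 m from the base axis. Payload 10.4 kg.
Tool frame: the origin (TCP) lies on the centre line of the jaws, within the pads' length; the fingertips stand 17 mm ahead of it and the grasp point (between the pads) lies 2 mm behind it; z points along the fingers, y is the line along which they close (so a half turn about z gives the same grasp; the last joint's range is limited). The gripper opens to 85 mm and grips with 20 to 120 N. Pads are 22 mm wide; open, the fingers measure 114 mm over their backs; the gripper's body (76 mm by 85 mm) begins 54 mm behind the grasp point. The pads swing forward as they close: fully open they stand 13 mm farther back than shut.
Start: joints at [-0.023, 0.332, -0.065, 1.46, 0.022, 1.35, -0.088], TCP at [0.625, 0, 0.248] pointing down, gripper open.
Joint ranges: [-2.6, 2.6], [-0.5, 2.12], [-1.47, 1.34], [0.16, 2.42], [-1.27, 4.41], [0.06, 2.06], [-2.6, 2.6]. Speed limits (rad/s): [2.22, 2.22, 2.79, 2.79, 3.14, 3.14, 3.14].

## Interface

Orientations are given as a unit quaternion [x, y, z, w].
In Python, from workcell import get_obs, optics, job gives the robot as it stands. The module is installed in compiled form; this text tells all that it offers.
- The arm moves only by the tool send_rows, never from a script. Its argument "plan" is a list that holds one entry, the list of rows, each a list of 7 numbers: the turn, a rotation vector about the tool's x, y, z in units of 1.5 rad (1.0 is 1.5 rad), then the shift along the tool's x, y, z in units of 20 cm (1.0 is 20 cm), then the opening, from 0 (shut) to 1 (fully open). A call has 1 to 20 rows; each row shifts and turns the commanded pose from where the row before left it, along the tool's axes as they then stand; what a row does not reach is not made up. A row lasts 1/12 s, in which the tool goes at most 41.7 mm and 7.16 degrees, less where a joint would pass 70% of its speed; a pose out of reach is approached as far as the arm can. A call with a number of a shift or a turn outside -1 to 1 is refused whole. A call with a gripper value outside its range is refused whole. The fingers move at their own pace and stop on an object; "squeeze" is the grip in N (left out, the last holds). Time passes only in rows, so rows that do not move let the fingers close. It gives the time, the measured TCP pose, the force, the opening and the grip force at its end, in the units of the state.
- get_obs(): the state, without advancing time (a new reading comes with each control period).
- optics.camera(name): name is "scene" or "side" or "wrist"; returns the picture (400x640x3 uint8, red, green, blue); there is no depth.
- optics.get_calibration(name): a dict with "intrinsics" (3x3 intrinsics, pixels), "world_from_camera" (4x4, takes a point from camera to world coordinates); the wrist camera has in their place "T_tool_cam" (4x4, takes a point from camera to tool coordinates, whose origin is the TCP and whose axes are the flange's). Camera axes: x right, y up, looking along -z (the intrinsics and any distortion apply to the point x, -y, -z); pixel columns grow to the right and rows downward; lengths in m; the calibration is good to about 2 mm. The wrist camera is an equidistant fisheye: a pixel r from the principal point sees the ray r / f radians off the axis. A picture is of the moment at which its call begins: read the wrist's pose just before it. get_calibration takes no time and is no camera call.
- job.hand_in(): hands the job in; it is judged then, once.
The state is a dict: "clock": time; "joint_pos": joint angles; "joint_velocities": joint speeds; "tau": joint torques, N m; "position": TCP position; "ee_rot": TCP orientation; "ft_force": force on the tool from outside, world axes, zero at the start; "torque": the same for the moment, N m; "grip_width": opening from 0.0 (shut) to 1.0 (fully open); "grasp_force": force on a finger pad.
Only numpy, scipy, OpenCV 4.12 (cv2) and the standard library are available. Lean on these libraries where they do the work, as an engineer would, in place of code of your own. Each camera call takes 0.05 s, during which the arm holds its last target. There are 200 camera calls.

## Working session

There is one attempt and no reset: what is moved stays moved. The work goes in short steps, Python scripts to look and compute and a tool call to move; the robot and the scene stay as the last step left them, time stands still between calls to the robot, and variables do not carry over. Pictures are saved under pics/ and viewed, at most 11 in all, crops included, and the job is handed in when it is done.

Besides the shell and the picture viewer there is one more tool, called after "Emit:" as a command line: name --argument value ..., lists and objects as JSON in quotes. send_rows: Moves the arm, as the interface text tells. Its arguments: {"type":"object","properties":{"plan":{"type":"array"},"squeeze":{"type":"number"}},"required":["plan"]}

```bash
mkdir -p pics
python3 - <<'E'
from workcell import get_obs, optics, job
import cv2, numpy as np
np.set_printoptions(precision=4,suppress=True)
o=get_obs(); print({k:np.round(v,3) for k,v in o.items()})
for n in ["scene","side","wrist"]:
    im=optics.camera(n); cv2.imwrite(f"pics/{n}0.png",im[:,:,::-1]); print(n,optics.get_calibration(n))
E
```

```text
{'clock': np.float64(0.0), 'joint_pos': array([-0.023,  0.333, -0.065,  1.461,  0.022,  1.35 , -0.088]), 'joint_velocities': array([-0.   ,  0.002, -0.001,  0.001,  0.001,  0.001, -0.001]), 'tau': array([  0.   , -62.545,   0.05 , -39.161,   0.016,   0.01 ,  -0.   ]), 'position': array([ 0.625, -0.   ,  0.247]), 'ee_rot': array([ 0.707,  0.707, -0.001, -0.   ]), 'ft_force': array([-0.383, -0.355, -0.374]), 'torque': array([ 0.037,  0.001, -0.013]), 'grasp_force': np.float64(0.0), 'grip_width': np.float64(1.002)}
scene {'intrinsics': array([[361.0984,   0.    , 319.5258],
       [  0.    , 361.0984, 197.4161],
       [  0.    ,   0.    ,   1.    ]]), 'world_from_camera': array([[-0.7883,  0.3849, -0.48  , -0.1071],
       [-0.6152, -0.4796,  0.6257,  0.785 ],
       [ 0.0106,  0.7886,  0.6149,  0.9213],
       [ 0.    ,  0.    ,  0.    ,  1.    ]])}
side {'intrinsics': array([[468.7122,   0.    , 323.8507],
       [  0.    , 468.7122, 191.7231],
       [  0.    ,   0.    ,   1.    ]]), 'world_from_camera': array([[ 0.9506,  0.092 , -0.2964, -0.0783],
       [-0.3099,  0.3315, -0.8911, -1.7494],
       [ 0.0163,  0.9389,  0.3437,  0.7738],
       [ 0.    ,  0.    ,  0.    ,  1.    ]])}
wrist {'intrinsics': array([[309.7069,   0.    , 320.6426],
       [  0.    , 309.7069, 196.9138],
       [  0.    ,   0.    ,   1.    ]]), 'T_tool_cam': array([[ 0.0007,  0.9462,  0.3236,  0.0834],
       [ 1.    , -0.0009,  0.0003,  0.0001],
       [ 0.0006,  0.3236, -0.9462, -0.1252],
       [ 0.    ,  0.    ,  0.    ,  1.    ]])}
```

View pics/scene0.png

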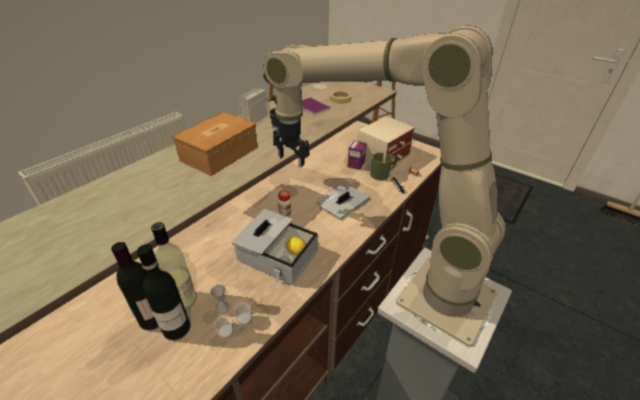

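View pics/wrist0.png

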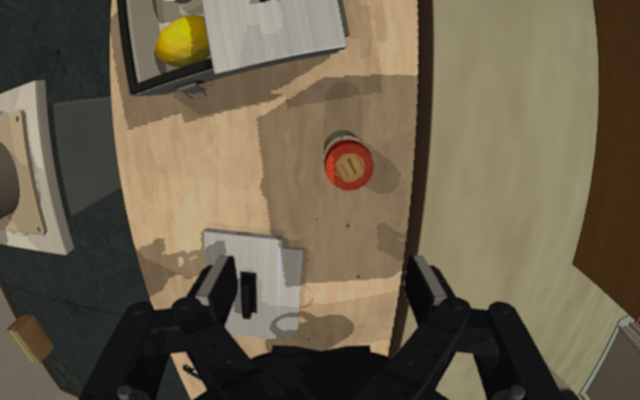

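View pics/side0.png

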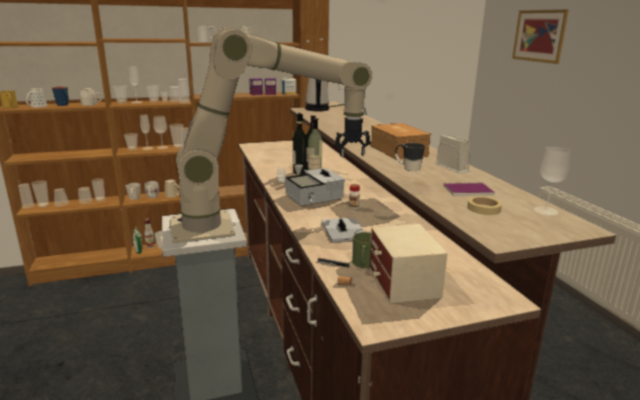

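The wrist view shows the cover with its grip near (249,295) and its tongue to the right. The red-capped jar is at (350,165), and the box is at the upper left with the lid's front right corner near (214,72). The scene view shows the whole box around (275,245) and the cover at (344,200).

```bash
cat > h.py <<'E'
from workcell import get_obs, optics, job
import cv2, numpy as np
from scipy.spatial.transform import Rotation as R
np.set_printoptions(precision=4,suppress=True)
def snap(n):
    o=get_obs(); return optics.camera(n),o
def cam(n,o=None):
    c=optics.get_calibration(n)
    if n!="wrist": return c["intrinsics"],c["world_from_camera"]
    T=np.eye(4); T[:3,:3]=R.from_quat(o["ee_rot"]).as_matrix(); T[:3,3]=o["position"]
    return c["intrinsics"],T@c["T_tool_cam"]
def onplane(n,px,z,o=None):
    K,T=cam(n,o); px=np.atleast_2d(np.float64(px))
    a=(px-K[:2,2])/K[0,0]
    if n=="wrist":
        r=np.linalg.norm(a,axis=1,keepdims=True); a=a/np.maximum(r,1e-9)*np.sin(r); d=np.c_[a[:,:1],-a[:,1:],-np.cos(r)]
    else: d=np.c_[a[:,:1],-a[:,1:],-np.ones(len(a))]
    d=d@T[:3,:3].T; t=(z-T[2,3])/d[:,2:]
    return T[:3,3]+t*d
def dark(im,box,thr=45):
    x0,y0,x1,y1=box; m=(im[y0:y1,x0:x1].max(2)<thr).astype(np.uint8)
    cs=cv2.findContours(m,cv2.RETR_EXTERNAL,cv2.CHAIN_APPROX_NONE)[0]
    return sorted([c[:,0]+[x0,y0] for c in cs if len(c)>15],key=len)[::-1]
def rect(P): # centre, size, long-axis direction
    (c,s,a)=cv2.minAreaRect(np.float32(P[:,:2]*1000)); b=cv2.boxPoints((c,s,a))
    e=[b[1]-b[0],b[2]-b[1]]; e=max(e,key=np.linalg.norm); return np.array(c)/1000,s,np.arctan2(e[1],e[0])
E
python3 - <<'E'
from h import *
o=get_obs(); im=cv2.imread("pics/wrist0.png")[:,:,::-1]
for c in dark(im,(236,262,265,325)):
    print(c.min(0),c.max(0),rect(onplane("wrist",c,.04,o)))
print("corners",onplane("wrist",[[203,230],[282,238]],.014,o))
print("lid/box",onplane("wrist",[[214,72],[346,45],[204,0]],.102,o),onplane("wrist",[[135,93],[120,0]],.09,o))
print("jar",onplane("wrist",[[349,165]],.106,o))
w=cv2.imread("pics/wrist0.png"); s=cv2.imread("pics/scene0.png")[195:290,220:380]
cv2.imwrite("pics/s_z.png",cv2.resize(s,None,fx=5,fy=5,interpolation=cv2.INTER_CUBIC)[:475])
E
```

```text
[241 273] [255 317] (array([ 0.5259, -0.1734]), (78.73178100585938, 19.60755729675293), np.float32(1.4617919))
[236 279] [236 293] (array([ 0.5111, -0.1569]), (23.674917221069336, 0.019927382469177246), np.float32(1.433723))
corners [[ 0.4662 -0.0866  0.014 ]
 [ 0.5743 -0.0958  0.014 ]]
lid/box [[0.5298 0.1078 0.102 ]
 [0.6461 0.1277 0.102 ]
 [0.5195 0.1778 0.102 ]] [[0.436  0.0979 0.09  ]
 [0.415  0.2035 0.09  ]]
jar [[0.6496 0.022  0.106 ]]
```

View pics/s_z.png

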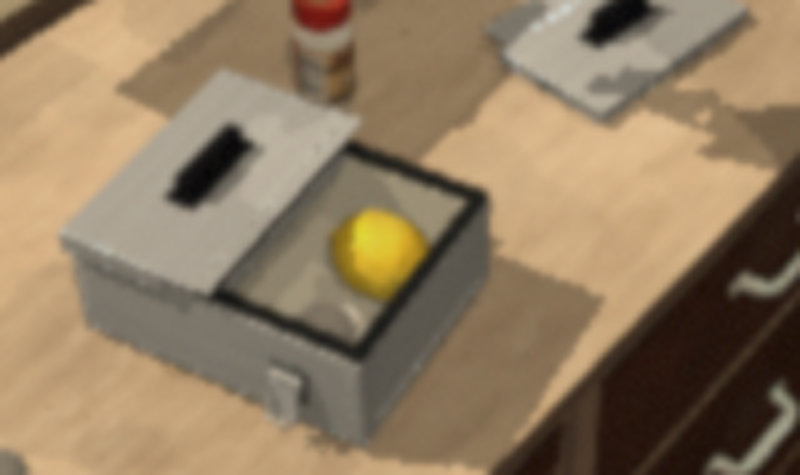

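The zoom shows the box clearly: rim black, lid shut, lemon and cup below the rim. I'll look at the box from above, then the cover.

Emit:
send_rows --plan '[[[0,0,0,0.12,-0.09,-0.04,1],[0,0,0,0.12,-0.09,-0.04,1],[0,0,0,0.12,-0.09,-0.04,1],[0,0,0,0.12,-0.09,-0.04,1],[0,0,0,0.12,-0.09,-0.04,1],[0,0,0,0.12,-0.09,-0.04,1],[0,0,0,0,0,0,1],[0,0,0,0,0,0,1],[0,0,0,0,0,0,1]]]'

```text
clock: 0.9
position: [0.5172, 0.1434, 0.2961]
ee_rot: [0.707, 0.707, -0.0, 0.0]
ft_force: [0.9, 0.6, 0.6]
grip_width: 1.003
grasp_force: 0.0
```

Run:
```python
from h import *
im,o=snap("wrist"); np.save("pics/o1.npy",np.r_[o["position"],o["ee_rot"]]); print(o["position"],o["ee_rot"])
cv2.imwrite("pics/wrist1.png",im[:,:,::-1])
```

```text
[0.5172 0.1434 0.2961] [ 0.7072  0.707  -0.0002  0.0002]
```

View pics/wrist1.png

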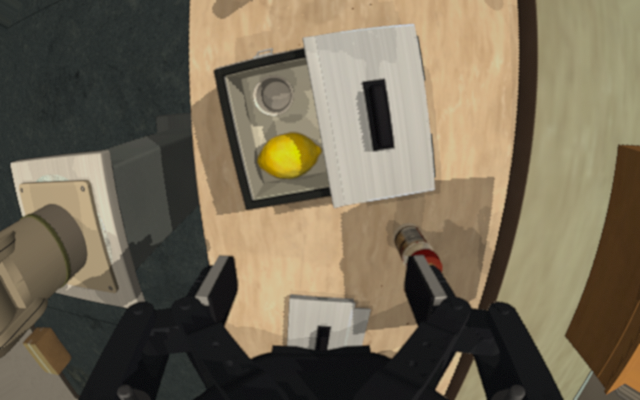

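Emit:
send_rows --plan '[[[0,0,0,-0.19,0,0,1],[0,0,0,-0.19,0,0,1],[0,0,0,-0.19,0,0,1],[0,0,0,-0.19,0,0,1],[0,0,0,-0.19,0,0,1],[0,0,0,-0.19,0,0,1],[0,0,0,-0.19,0,0,1],[0,0,0,-0.19,0,0,1],[0,0,0,-0.1,0,0,1],[0,0,0,0,0,0.1,1],[0,0,0,0,0,0.1,1],[0,0,0,0,0,0,1],[0,0,0,0,0,0,1]]]'

```text
clock: 2.03
position: [0.5163, -0.1808, 0.2554]
ee_rot: [0.708, 0.707, -0.001, -0.001]
ft_force: [0.2, 0.5, 1.6]
grip_width: 0.998
grasp_force: 0.0
```

Run:
```python
from h import *
im,o=snap("wrist"); np.save("pics/o2.npy",np.r_[o["position"],o["ee_rot"]]); print(o["position"],o["ee_rot"],o["clock"])
cv2.imwrite("pics/wrist2.png",im[:,:,::-1])
```

```text
[ 0.5163 -0.1808  0.2554] [ 0.7076  0.7066 -0.0008 -0.0011] 2.0333
```

View pics/wrist2.png

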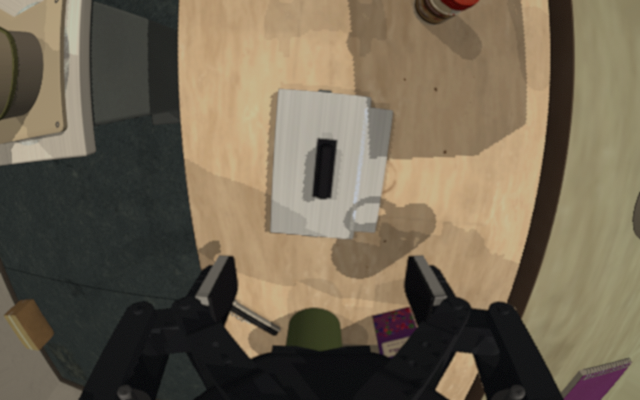

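wrist1 shows the box: seal outer corners at (216,70) and (247,209), lid front corners at (305,38) and (333,206). wrist2 shows the cover: corners (278,90), (367,97), (355,238), (267,232), with the grip at (325,168).

```bash
cat > m.py <<'E'
from h import *
def load(i):
    v=np.load(f"pics/o{i}.npy"); return cv2.imread(f"pics/wrist{i}.png")[:,:,::-1],{"position":v[:3],"ee_rot":v[3:]}
def line(P): vx,vy,x,y=cv2.fitLine(np.float32(P[:,:2]),cv2.DIST_HUBER,0,1e-5,1e-5).ravel(); return np.array([x,y]),np.arctan2(vy,vx)
E
python3 - <<'E'
from m import *
im,o=load(1); g=im.max(2).astype(int)
print(g[140,222:262], g[100,215:245])
# front outer seal edge: first dark pixel per row
F=[];Rr=[];L=[]
d=g<50
for r in range(85,195):
    c=[x for x in range(205,262) if d[r,x:x+3].all()]; 
    if c: F.append([c[0],r])
for x in range(258,325):
    c=[y for y in range(225,180,-1) if d[y-2:y+1,x].all()]
    if c: Rr.append([x,c[0]])
for x in range(230,300):
    c=[y for y in range(40,85) if d[y:y+3,x].all()]
    if c: L.append([x,c[0]])
for n,p in (("front",F),("right",Rr),("left",L)):
    p=np.array(p); c,a=line(onplane("wrist",p,.092,o)); print(n,len(p),p[0],p[-1],c,a)
print("lid",onplane("wrist",[[305,38],[333,206]],.104,o), onplane("wrist",[[414,25],[435,190]],.104,o))
c=dark(im,(355,70,405,160))[0]; print("lidgrip",rect(onplane("wrist",c,.13,o)))
im,o=load(2)
for t in (20,30,45):
  c=dark(im,(305,130,345,205),t)
  if c: print(t,rect(onplane("wrist",c[0],.04,o)),c[0].min(0),c[0].max(0))
q=onplane("wrist",[[278,90],[367,97],[355,238],[267,232]],.014,o); print(q[:,:2],q.mean(0))
cv2.imwrite("pics/z2.png",np.hstack([cv2.resize(im[80:250,250:400,::-1],None,fx=3.4,fy=3.4)]))
E
```

```text
[142 141 141 143 140 121  85  48  32  34  36  34  35  32  44  81 122 152
 160 148 140 138 139 139 139 139 139 138 139 139 141 152 173 191 195 195
 194 198 203 204] [141 143 143 130  90  49  33  35  34  35  35  32  37  66 113 149 161 148
 138 138 139 139 138 138 139 138 139 138 135 122]
front 110 [218  85] [243 194] [0.4173 0.1778] -1.392871
right 67 [258 206] [324 196] [0.4834 0.1092] 0.16956954
left 70 [230  66] [299  50] [0.4581 0.2679] 0.18146673
lid [[0.5015 0.2857 0.104 ]
 [0.5307 0.1077 0.104 ]] [[0.613  0.305  0.104 ]
 [0.6459 0.1265 0.104 ]]
lidgrip (array([0.5716, 0.2088]), (19.669187545776367, 64.93016815185547), np.float32(-1.3931506))
20 (array([ 0.5139, -0.1798]), (62.176326751708984, 14.372291564941406), np.float32(1.2982322)) [314 143] [332 195]
30 (array([ 0.5191, -0.1806]), (66.72054290771484, 18.63636589050293), np.float32(1.4784003)) [314 140] [334 197]
45 (array([ 0.5191, -0.1805]), (67.12893676757812, 19.508726119995117), np.float32(1.4825956)) [313 140] [335 197]
[[ 0.4658 -0.0907]
 [ 0.5699 -0.0989]
 [ 0.561  -0.2801]
 [ 0.4446 -0.2717]] [ 0.5103 -0.1853  0.014 ]
```

View pics/z2.png

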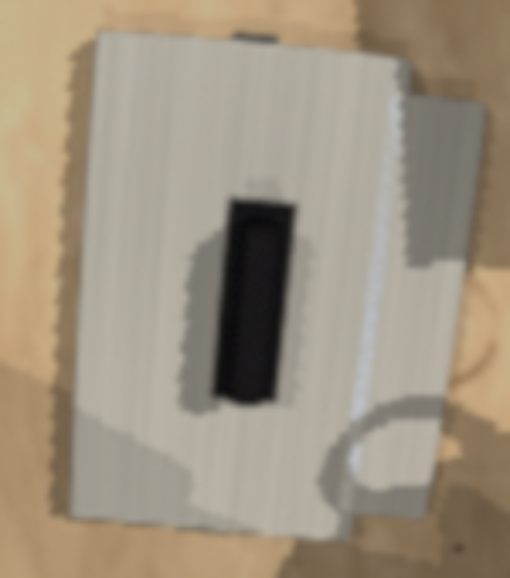

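Measured: cover grip at about (0.519, -0.185), yaw -0.09. Box origin (0.523, 0.198), yaw 0.176; the seal-edge and lid-edge estimates agree within 2 mm. Next I descend on the grip and close.

Emit:
send_rows --plan '[[[0,0,0.06,-0.02,0.013,0.1,1],[0,0,0,0,0,0.18,1],[0,0,0,0,0,0.18,1],[0,0,0,0,0,0.18,1],[0,0,0,0,0,0.16,1],[0,0,0,0,0,0.14,1],[0,0,0,0,0,0.09,1],[0,0,0,0,0,0.06,1],[0,0,0,0,0,0,1],[0,0,0,0,0,0,1],[0,0,0,0,0,0,0],[0,0,0,0,0,0,0],[0,0,0,0,0,0,0],[0,0,0,0,0,0,0],[0,0,0,0,0,0,0],[0,0,0,0,0,0,0],[0,0,0,0,0,0,0],[0,0,0,0,0,0,0],[0,0,0,0,0,0,0]]]' --squeeze 60

```text
clock: 3.67
position: [0.5199, -0.184, 0.0388]
ee_rot: [0.738, 0.675, 0.0, 0.0]
ft_force: [-1.8, 0.9, 5.4]
grip_width: 0.147
grasp_force: 59.6
```

Gripped at 60 N, width fits the 14 mm bar. Lift, turn into the box's axes, and carry it to in front of the lip, well above.

Emit:
send_rows --plan '[[[0,0,0,0,0,-0.05,0],[0,0,0,0,0,-0.1,0],[0,0,0,0,0,-0.15,0],[0,0,-0.03,0,0,-0.15,0],[0,0,-0.04,0,0,-0.15,0],[0,0,-0.04,0,0,-0.13,0],[0,0,-0.04,0,0,-0.07,0],[0,0,-0.027,0.05,0,0,0],[0,0,0,0.12,-0.02,0,0],[0,0,0,0.18,-0.025,0,0],[0,0,0,0.19,-0.025,0,0],[0,0,0,0.19,-0.025,0,0],[0,0,0,0.19,-0.02,0,0],[0,0,0,0.19,-0.02,0,0],[0,0,0,0.19,-0.02,0,0],[0,0,0,0.18,-0.02,0,0],[0,0,0,0.18,0,0,0],[0,0,0,0.14,0,0,0],[0,0,0,0.078,0,0,0],[0,0,0,0,0,0,0]]]'

```text
clock: 5.33
position: [0.4175, 0.1838, 0.1971]
ee_rot: [0.64, 0.768, -0.0, -0.001]
ft_force: [-0.7, 0.4, -2.1]
grip_width: 0.148
grasp_force: 58.9
```

Run:
```python
from h import *
im,o=snap("wrist"); np.save("pics/o3.npy",np.r_[o["position"],o["ee_rot"]]); p=o["position"]
c,s=np.cos(.176),np.sin(.176); print(p,o["ee_rot"],"t,n",c*p[0]+s*p[1],-s*p[0]+c*p[1],o["ft_force"],o["grip_width"],"tool x yaw",R.from_quat(o["ee_rot"]).as_matrix())
cv2.imwrite("pics/wrist3.png",im[:,:,::-1])
im,_=snap("scene"); cv2.imwrite("pics/scene3.png",im[:,:,::-1])
```

```text
[0.4175 0.1838 0.1971] [ 0.6401  0.7683 -0.0005 -0.0008] t,n 0.4432685233453482 0.10789145755538886 [-0.7034  0.4241 -2.1227] 0.14798156665815856 tool x yaw [[-0.1806  0.9836 -0.0019]
 [ 0.9836  0.1806  0.0004]
 [ 0.0007 -0.0018 -1.    ]]
```

View pics/wrist3.png

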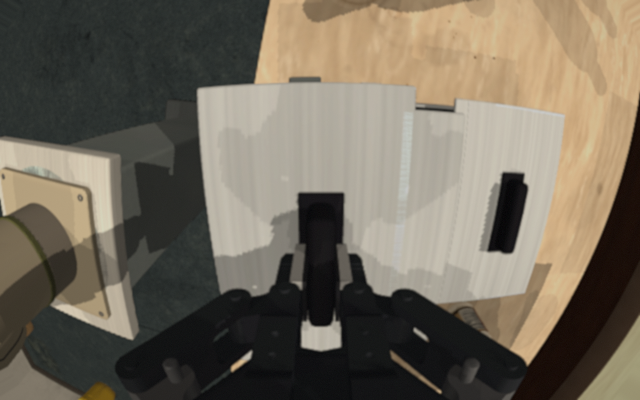

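wrist3 shows the cover held level and square to the lid. Its left edge is at row 87, columns 200–415, the tongue's left rear corner is at (463,112), and the lid's front left corner is at (455,99). I'll measure the cover's lateral offset within the grip.

Run:
```python
from m import *
im,o=load(3); p=o["position"]; M=R.from_quat(o["ee_rot"]).as_matrix()
def rel(px,z): return (onplane("wrist",px,z,o)-p)@M  # in tool axes x=box y, y=box x
zc=p[2]-.0388
print("edge",rel([[200,89],[280,84],[413,87]],zc+.014))
print("grip end",rel([[300,194],[343,194]],zc+.04),rel([[300,194],[343,194]],zc+.015))
print("tongue",rel([[463,112],[444,303]],zc+.014), rel([[418,109]],zc+.014))
c,s=np.cos(.176),np.sin(.176)
q=onplane("wrist",[[455,99],[563,115],[526,293]],.104,o); print("lid t,n",c*q[:,0]+s*q[:,1],-s*q[:,0]+c*q[:,1])
```

```text
edge [[ 0.089  -0.0603  0.025 ]
 [ 0.089  -0.0194  0.0249]
 [ 0.0889  0.045   0.0248]]
grip end [[ 0.0423 -0.0087 -0.0012]
 [ 0.0423  0.0095 -0.0012]] [[ 0.034  -0.0105  0.0238]
 [ 0.0341  0.0114  0.0238]]
tongue [[ 0.0783  0.0731  0.0247]
 [-0.0404  0.08    0.0246]] [[0.0781 0.048  0.0248]]
lid t,n [0.5416 0.6541 0.6591] [0.1937 0.1938 0.0118]
```

The cover needs about 3 mm to the right. I'll correct that and lower it in front of the lip.

Emit:
send_rows --plan '[[[0,0,0.004,-0.016,0,0.05,0],[0,0,0,0,0,0.09,0],[0,0,0,0,0,0.09,0],[0,0,0,0,0,0.055,0],[0,0,0,0,0,0,0],[0,0,0,0,0,0.03,0],[0,0,0,0,0,0.03,0],[0,0,0,0,0,0.025,0],[0,0,0,0,0,0,0],[0,0,0,0,0,0,0],[0,0,0,0,0,0,0]]]'

```text
clock: 6.35
position: [0.4208, 0.1768, 0.1247]
ee_rot: [0.645, 0.764, 0.0, 0.0]
ft_force: [0.8, -0.4, -2.3]
grip_width: 0.147
grasp_force: 59.0
```

```bash
cat > st.py <<'E'
from h import *
o=get_obs(); p=o["position"]; c,s=np.cos(.176),np.sin(.176); M=R.from_quat(o["ee_rot"]).as_matrix()
print("cover in box x,y,z",c*p[0]+s*p[1]-.5495,-s*p[0]+c*p[1]-.1033-.001,p[2]-.0388,"yaw",np.arctan2(M[1,1],M[0,1])-.176,"tilt",M[2,:2])
f=o["ft_force"]; print("f box",c*f[0]+s*f[1],-s*f[0]+c*f[1],f[2],o["torque"],o["grip_width"],o["clock"])
E
python3 - <<'E'
import st
from h import *
im,o=snap("wrist"); np.save("pics/o4.npy",np.r_[o["position"],o["ee_rot"]]); cv2.imwrite("pics/wrist4.png",im[:,:,::-1])
im,_=snap("side"); a=im[150:220,260:370]
im,_=snap("scene"); b=im[190:290,215:340]
cv2.imwrite("pics/both4.png",np.vstack([cv2.resize(a,(550,290),interpolation=3),cv2.resize(b,(375,300),interpolation=3).repeat(1,0) if 0 else cv2.copyMakeBorder(cv2.resize(b,(375,300),interpolation=3),0,0,0,175,0)])[:,:,::-1])
E
```

```text
cover in box x,y,z -0.10429373709980755 -0.003920524461663798 0.08586698084603768 yaw -0.006485350768567294 tilt [0.0002 0.0007]
f box 0.7373763495535659 -0.5092013501684457 -2.326078619040766 [ 0.0612 -0.0428 -0.0128] 0.14727234544812895 6.35
```

View pics/both4.png

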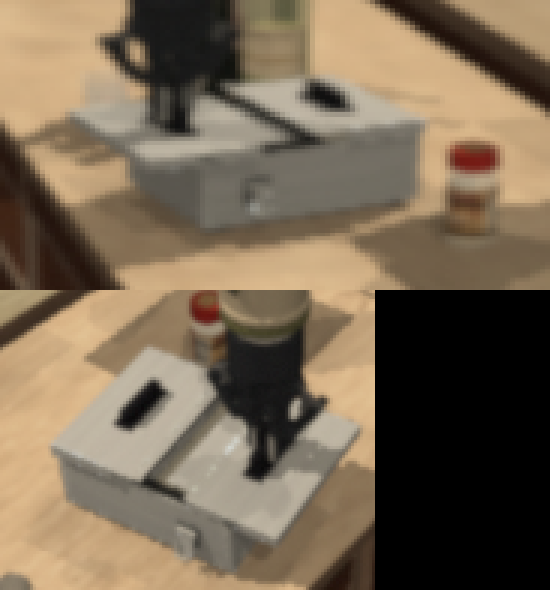

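The side and scene crops show the cover straddling the box, with the tongue just short of the lip. I'll recheck the lateral offset numerically on the settled wrist image.

Run:
```python
from m import *
im,o=load(4); p=o["position"]; c,s=np.cos(.176),np.sin(.176)
cv2.imwrite("pics/z4.png",cv2.resize(im[60:320,190:590,::-1],None,fx=2,fy=2))
```

```text
(no output)
```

View pics/z4.png

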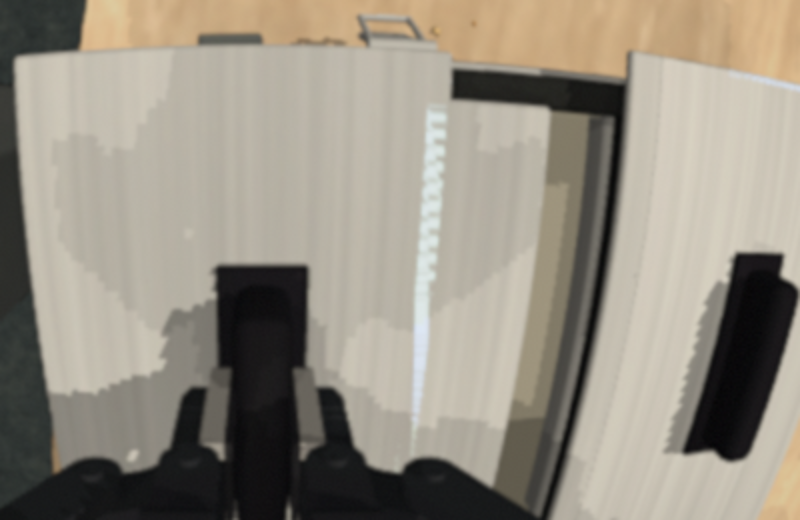

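z4 shows the cover's left edge at (440,52), tongue corner (549,107), lid corner (629,53) and the seal's left outer edge at (540,74); in full-image pixels that is half plus (190,60).

```bash
python3 - <<'E'
from m import *
im,o=load(4); c,s=np.cos(.176),np.sin(.176)
def bx(zpx,z):
    q=onplane("wrist",np.array(zpx)/2+[190,60],z,o); return np.c_[c*q[:,0]+s*q[:,1]-.5495,-s*q[:,0]+c*q[:,1]-.1033]
print("cover L",bx([[40,55],[250,46],[440,52]],.0999))
print("tongue",bx([[549,107],[495,480]],.0999))
print("lid corner",bx([[629,53],[545,515]],.104)); print("seal outer L",bx([[470,69],[540,77],[610,83]],.092))
E
python3 st.py
```

```text
cover L [[-0.1584  0.0867]
 [-0.1064  0.0863]
 [-0.0602  0.0861]]
tongue [[-0.0297  0.0742]
 [-0.0297 -0.0409]]
lid corner [[-0.008   0.0908]
 [-0.0096 -0.0553]]
seal outer L [[-0.0496  0.0824]
 [-0.0291  0.0818]
 [-0.0063  0.0823]]
cover in box x,y,z -0.10435357357697833 -0.00393104194039967 0.08578398703261339 yaw -0.006425928637737499 tilt [0.0001 0.0006]
f box 0.053048351224872774 0.2165284356023581 -2.4016397743603686 [ 0.1169 -0.142  -0.0828] 0.14831427389519558 6.5
```

The cover is about 5 mm too far right. I'll shift it left, lower it slightly, then advance with the tongue under the lip.

Emit:
send_rows --plan '[[[0,0,-0.004,0.025,0,0,0],[0,0,0,0,0,0.009,0],[0,0,0,0,0,0,0],[0,0,0,0,0.02,0,0],[0,0,0,0,0.025,0,0],[0,0,0,0,0.025,0,0],[0,0,0,0,0.025,0,0],[0,0,0,0,0.025,0,0],[0,0,0,0,0.02,0,0],[0,0,0,0,0,0,0],[0,0,0,0,0,0,0]]]'

```text
clock: 7.42
position: [0.4473, 0.1865, 0.1224]
ee_rot: [0.642, 0.766, -0.0, -0.0]
ft_force: [0.7, 0.0, -3.2]
grip_width: 0.144
grasp_force: 59.0
```

```bash
python3 st.py
```

```text
cover in box x,y,z -0.07642620186608551 0.0009815252658936938 0.0835918157091856 yaw -0.0006235155925764513 tilt [ 0.0001 -0.0003]
f box 0.7395522805306349 -0.08215336049018973 -3.220763570602955 [ 0.0184 -0.0043 -0.0427] 0.14408624255589841 7.4167
```

Emit:
send_rows --plan '[[[0,0,0,0,0.02,0,0],[0,0,0,0,0.02,0,0],[0,0,0,0,0.02,0,0],[0,0,0,0,0.015,0,0],[0,0,0,0,0,0,0],[0,0,0,0,0,0,0]]]'

```text
clock: 7.92
position: [0.4621, 0.1891, 0.1224]
ee_rot: [0.642, 0.766, -0.0, -0.0]
ft_force: [-0.6, 1.0, -2.5]
grip_width: 0.152
grasp_force: 59.0
```

```bash
python3 st.py
```

```text
cover in box x,y,z -0.0614294094090172 0.0009803697473154552 0.08363523045458761 yaw -0.0005006898419897543 tilt [ 0.     -0.0002]
f box -0.3893080159572322 1.083606851682985 -2.487512232921628 [ 0.0433 -0.0332  0.0392] 0.15195851027243112 7.9167
```

Emit:
send_rows --plan '[[[0,0,0,0,0.02,0,0],[0,0,0,0,0.015,0,0],[0,0,0,0,0.01,0,0],[0,0,0,0,0.01,0,0],[0,0,0,0,0.01,0,0],[0,0,0,0,0,0,0],[0,0,0,0,0,0,0]]]'

```text
clock: 8.5
position: [0.4726, 0.1911, 0.1216]
ee_rot: [0.642, 0.767, -0.002, -0.001]
ft_force: [-8.8, -1.4, 0.6]
grip_width: 0.148
grasp_force: 59.7
```

```bash
python3 st.py
```

```text
cover in box x,y,z -0.05072850336950707 0.0010716924422557875 0.08278974596079589 yaw 0.00022360965851400683 tilt [-0.0008 -0.0055]
f box -8.929655973002529 0.20109812424011064 0.5579271754147976 [-0.3322  2.3265  0.1159] 0.14808829392351172 8.5
```

The cover is home at the front stop, with about 9 N of reaction. I'll ease the push a little and press down.

Emit:
send_rows --plan '[[[0,0,0,0,-0.004,0.006,0],[0,0,0,0,0,0.008,0],[0,0,0,0,0,0.008,0],[0,0,0,0,0,0.008,0],[0,0,0,0,0,0,0],[0,0,0,0,0,0,0],[0,0,0,0,0,0,0]]]'

```text
clock: 9.08
position: [0.4725, 0.1911, 0.1175]
ee_rot: [0.642, 0.767, -0.002, -0.001]
ft_force: [-14.2, -4.8, 17.7]
grip_width: 0.147
grasp_force: 62.1
```

```bash
python3 st.py
```

```text
cover in box x,y,z -0.05088657421194792 0.0010957944325555588 0.07867978944045628 yaw 9.886885284998703e-06 tilt [-0.0008 -0.0035]
f box -14.825952089006451 -2.211744058664684 17.697231799907126 [-1.0177  3.4638  0.1376] 0.1472550674509987 9.0833
```

The vertical force includes friction from the front flange. I'll release most of the forward push.

Emit:
send_rows --plan '[[[0,0,0,0,-0.005,0,0],[0,0,0,0,-0.005,0,0],[0,0,0,0,0,0.002,0],[0,0,0,0,0,0,0],[0,0,0,0,0,0,0],[0,0,0,0,0,0,0]]]'

```text
clock: 9.58
position: [0.4722, 0.191, 0.1176]
ee_rot: [0.642, 0.766, 0.0, 0.0]
ft_force: [-7.2, -2.8, 14.7]
grip_width: 0.145
grasp_force: 61.5
```

```bash
python3 st.py
python3 - <<'E'
from h import *
im,o=snap("wrist"); np.save("pics/o5.npy",np.r_[o["position"],o["ee_rot"]]); cv2.imwrite("pics/z5.png",cv2.resize(im[60:320,190:590,::-1],None,fx=2,fy=2))
E
```

```text
cover in box x,y,z -0.051156618734296555 0.0011169904251862742 0.07881679445442691 yaw -0.00021023261758157386 tilt [-0.0002  0.0004]
f box -7.553559895590688 -1.5372604693987502 14.680389589600134 [-0.6625  1.7358  0.1328] 0.1446442599964877 9.5833
```

View pics/z5.png

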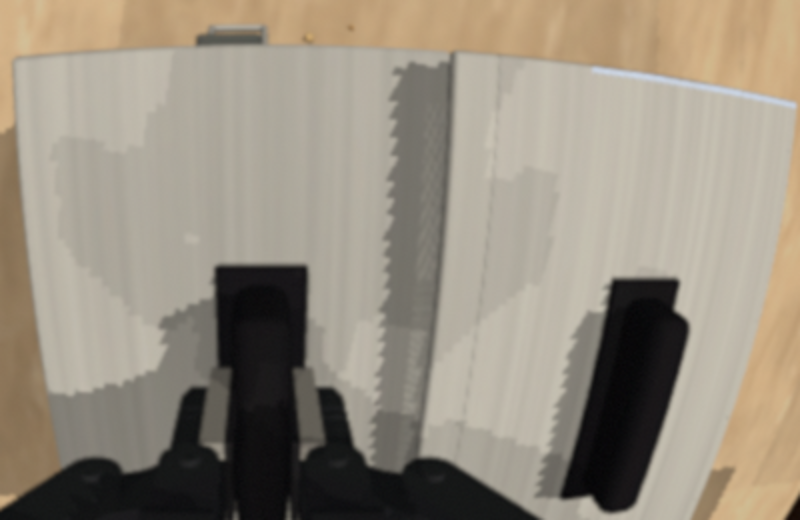

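The tongue is fully under the shut lid and the cover's left edge (y≈50) lines up with the lid's. Squash is at least 3.2 mm by position, and the 15 N reaction agrees. The tool is level and still, so I'm handing in while it presses.

```bash
python3 st.py; python3 -c "
from workcell import job
print(job.hand_in())"
```

```text
cover in box x,y,z -0.051147748612066 0.0011159493136931329 0.07881600721348121 yaw -0.00024954533781634813 tilt [-0.0002  0.0004]
f box -8.903092675210903 -2.237375844936299 14.415286632121905 [-0.6994  1.7671  0.1837] 0.14697690089210796 9.6333
the job is handed in; nothing more can be done
None
```

I handed the job in at about 9.6 s with the cover home against the front of the box, its tongue under the shut rear lid, and the gripper still pressing it down; by my measurements the seal is squashed about 3.2 mm of its 5 mm, though the hand-in gave no verdict.

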